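Open the battery hatch of the upturned portion scale

TASK

The portion scale lies upside down on the table because its batteries are flat. With your fingertips feel along the latch strip beside the battery hatch for the flush catch hidden in it, press the catch in so that the hatch springs half open, then push the hatch over, past upright, until it lies back open on its stop and the old cells can be got at. Touch, press and push only: grip nothing, do not force the thin hatch (a few newtons do for catch and hatch), and leave the loose things on the table where they stand.

Things in the scene. Friction and masses are not known exactly. Their poses are not given: they have to be found in the camera images.
- portion_scale: White plastic portion scale, 260 (y) x 154 (x) x 46 mm high, upside down, immovable. Origin: centre of its lowest face, on the table; z up; x runs from latch strip to hatch hinge, away from the robot. Its top, the flat underside, has 4 rubber feet 25 mm wide, 7 mm tall at x = +-58, y = +-112 mm. Along x (mm): rim to -67, latch strip -66.5 to -22.5, battery hatch -21 to 51, rim to 77.
- strip_mid (a point): Middle of the visible latch strip, on its surface. The strip is a flat white band 44 mm wide (scale's x) that shows for 57 mm to either side along the scale's y; it lies 1.5 mm below the face round it and is rigid except for the catch, whose centre lies anywhere up to 32 mm to either side of this point along the scale's y (see catch).
- catch (a joint): Travel of the catch straight down, m: 0 flush, 0.005 fully in. A 42 x 42 mm square of the strip's white plastic, flush, with a 1 mm seam to the strip at either side. A tip resting partly on the strip cannot press it home: all of it must be on the catch. Sprung: 0.9 N to start, 4.4 N fully in; comes back by itself. Pressed in some 3.5 mm it draws the bolt off the hatch.
- hatch (a joint): Angle of the battery hatch, rad: 0 shut and latched, flush with the scale's face; 2.1 open on its stop. When the catch is pressed a spring pin lifts it to about 1.05, where it stays. From there it swings freely (45 g): let go it falls back to 1.05 until past about 1.7, then it falls on to its stop.
- hatch_hinge (a point): Middle of the hatch's hinge axis, which runs along the scale's y at x = 51, z = 45 mm in the scale's frame. The hatch is a white plate 111 mm wide (scale's y), 3 mm thick, reaching 72 mm from this axis towards the strip. Under it, 2 to 8 mm in from the free edge, hangs a hook rail 96 mm long that reaches 14.5 mm below the hatch's outer face.
- hatch_lip (a point): Middle of the free edge of the hatch (upper corner of the edge), 72 mm from the hinge axis; next to the latch strip when shut, it rises and moves away from the strip as the hatch opens.
- fresh_cells: Loose: small open cardboard tray with six new AA cells standing in it, 53 x 38 x 53 mm, origin under its centre; stands on the table to the -y side of the scale. Not to be touched.
- egg_cup_weight: Loose: brass-coloured check weight with a knob, 29 mm wide, 40 mm tall, origin under its centre; stands on the table to the +y side of the scale. Not to be touched.
- cake_ring_0: Loose: steel ring mould, 70 mm wide, 30 mm tall, origin under its centre. Bystander.
- cake_ring_1: Loose: steel ring mould, 62 mm wide, 26 mm tall, origin under its centre. Bystander.
- dough_scraper: Loose: flat pink plastic dough scraper, 90 x 120 x 9 mm, origin under its centre. Bystander.

How it is judged:
By the outcome, as a careful person would: the job done as asked, in the order asked, and still so for the second after the job is handed in, with the robot touching nothing.
It also fails if it takes over 51 s, if anything falls off the work surface, if the arm or the gripper's body presses on something with over 40 N, if the wrist force passes 120 N, or if a joint passes its speed limit or range.

ROBOT

A 6-joint arm with a two-finger parallel gripper is mounted at the origin on a cart in front of the work surface, level with it; the furniture and walls round the work are solid. World frame = base frame: x ahead of the robot, y to its left, z up, the work surface at z = 0. Lengths are in m, angles in degrees, forces in N, time in s.
With the tool pointing down it reaches from about 0.375 to 0.9 m from the base axis. Payload 3.1 kg.
Tool frame: the origin (TCP) lies on the centre line of the jaws, within the pads' length; the fingertips stand 17 mm ahead of it and the grasp point (between the pads) lies 2 mm behind it; z points along the fingers, y is the line along which they close (so a half turn about z gives the same grasp; the last joint's range is limited). The gripper opens to 87 mm and grips with 3 to 60 N. Pads are 19 mm wide; open, the fingers measure 117 mm over their backs; the gripper's body (75 mm by 190 mm) begins 51 mm behind the grasp point.
Start: joints at [-81.045, 30.224, 82.088, -0, 67.689, -10.227], TCP at [0.205, -0.59, 0.24] pointing down, gripper open.
Joint ranges: [-176.69, 176.69], [-43.24, 126.21], [12.49, 139.97], [-82, 262], [0, 151.66], [-163.58, 163.58]. Speed limits (degrees/s): [159.86, 159.86, 180, 180, 180, 180].

INTERFACE

Orientations are given as a 3x3 rotation matrix whose columns are the frame's x, y, z axes.
In Python, from rig import bot, imaging, finder gives the robot as it stands. The module is installed in compiled form; this text tells all that it offers.
- The arm moves only by the tool play_rows, never from a script. Its argument "motion" is a list that holds one entry, the list of rows, each a list of 6 numbers: the shift along the tool's x, y, z in parts of the range, where 1.0 means 0.5 m, then the turn, a rotation vector about the tool's x, y, z in shares of 120 degrees (1.0 is 120 degrees). In form: [[[dx, dy, dz, wx, wy, wz], ...]]. A call has 1 to 8 rows; each row is the pose to reach, as a shift and turn from the pose commanded when the call began, along the tool's axes at that moment; what a row does not reach only later rows make up. A row lasts 1/12 s, in which the tool goes at most 41.7 mm and 7.16 degrees, less where a joint would pass 70% of its speed; a pose out of reach is approached as far as the arm can. A shift or turn number past 1, either way, is cut back to 1. A call with a gripper value outside its range is refused whole. "fingers" is the finger opening in m, from 0 to 0.087, set as the call begins (left out, the last holds). The fingers move at their own pace and stop on an object; the grip force is fixed at half the most. Time passes only in rows, so rows that repeat a pose let the fingers close. It gives the time, the measured TCP pose, the force, the opening and the grip force at its end, in the units of the state.
- bot.read_state(): the state, without advancing time (a new reading comes with each control period).
- imaging.capture(name): name is "scene" or "top" or "wrist"; returns a dict with "frame" (480x640x3 uint8, red, green, blue), "camera_matrix" (3x3 intrinsics, pixels), "k1" (the pictures are not rectified: a ray, as slopes to the right and down, at radius r is drawn at 1 + k1 r^2 times it, then the intrinsics apply), "R" (3x3) and "t" (3): a world point X has camera coordinates R X + t. Camera axes: x right, y down, z forward; pixel columns grow to the right and rows downward; lengths in m; the calibration is good to about 2 mm. A picture is of the moment at which its call begins. There is no depth.
- bot.hand_in(): hands the job in; it is judged then, once.
Trained networks look in the newest picture that a camera, given by its name, has taken for a name from the list of things; names that differ only in an ending like _2 or _b are one class to them, and where a whole thing is asked for, a point or a joint stands for the part that bears it (a point fixed in the world has none). Each returns a list of dicts, best first, with "confidence" (0 to 1); they miss things now and then, are a little off and sometimes report something else, mostly with a low value. They report only what shows in the picture. A call takes as long as a camera call.
- finder.recognise(camera, name): "at" ([x, y, z] in m, in world coordinates, good to about 4 mm: the middle of the surface that is visible of it).
- finder.outline_of(camera, name): "pixels" (480x640 bool, what is visible of it).
The state is a dict: "time_s": time; "joint_positions": joint angles; "qvel": joint speeds; "tau": joint torques, N m; "position": TCP position; "tcp_rot": TCP orientation; "force": force on the tool from outside, world axes, zero at the start; "moment": the same for the moment, N m; "opening": opening from 0.0 (shut) to 1.0 (fully open); "grasp_force": force on a finger pad.
Only numpy, scipy, OpenCV 4.12 (cv2) and the standard library are available. Lean on these libraries where they do the work, as an engineer would, in place of code of your own. Each camera call takes 0.05 s, during which the arm holds its last target. There are 200 camera calls.

## Working session

There is one attempt and no reset: what is moved stays moved. The work goes in short steps, Python scripts to look and compute and a tool call to move; the robot and the scene stay as the last step left them, time stands still between calls to the robot, and variables do not carry over. Pictures are saved under pics/ and viewed, at most 10 in all, crops included, and the job is handed in when it is done.

Besides the shell and the picture viewer there is one more tool, called after "Call:" in YAML: its name, and indented under it one key for each argument. play_rows: Moves the arm, as the interface text tells. Its arguments: {"type":"object","properties":{"motion":{"type":"array"},"fingers":{"type":"number"}},"required":["motion"]}

```bash
mkdir -p pics; python3 - <<'E'
from rig import bot, imaging, finder
import cv2, numpy as np
s=bot.read_state(); print(s['time_s'],s['position'],np.round(s['tcp_rot'],3).tolist(),s['force'],s['opening'])
for c in ['scene','top']:
    d=imaging.capture(c); cv2.imwrite(f'pics/{c}0.png',d['frame'][...,::-1])
    print(c,d['camera_matrix'].tolist(),d['k1'],(-d['R'].T@d['t']).round(3))
    for n in ['portion_scale','strip_mid','catch','hatch_hinge','hatch_lip','fresh_cells','egg_cup_weight','cake_ring_0','dough_scraper']:
        print(n,[(np.round(r['at'],4).tolist(),round(r['confidence'],2)) for r in finder.recognise(c,n)[:2]])
E
```

```text
0.0 [ 0.20527698 -0.58958626  0.23856821] [[0.944, 0.329, -0.0], [0.329, -0.944, 0.002], [0.0, -0.002, -1.0]] [-0.01539522 -0.69385444 -0.60261015] 1.0016255975292003
scene [[520.9482164558589, 0.0, 318.90321229365946], [0.0, 520.9482164558589, 233.39556791323648], [0.0, 0.0, 1.0]] -0.12784245178273276 [-0.023 -1.133  0.738]
portion_scale [([0.5522, -0.1279, 0.0436], 0.58)]
strip_mid [([0.5528, -0.1273, 0.045], 0.92)]
catch []
hatch_hinge [([0.5468, -0.1208, 0.0467], 0.83)]
hatch_lip [([0.5567, -0.0492, 0.0445], 0.55)]
fresh_cells [([0.5236, -0.2309, 0.0262], 0.88)]
egg_cup_weight [([0.5555, -0.1251, 0.0452], 0.68)]
cake_ring_0 [([0.6337, -0.4743, 0.0154], 0.9), ([0.5657, -0.5333, 0.0164], 0.6)]
dough_scraper [([0.7269, -0.3661, 0.0041], 0.55)]
top [[505.54035030866635, 0.0, 317.05504149481243], [0.0, 505.54035030866635, 240.5850251704931], [0.0, 0.0, 1.0]] 0.034618501247964166 [ 0.405 -0.19   1.078]
portion_scale [([0.5435, -0.0371, 0.0447], 0.81)]
strip_mid [([0.5438, -0.0335, 0.0455], 0.83)]
catch [([0.4958, -0.0635, 0.0387], 0.84)]
hatch_hinge []
hatch_lip [([0.5541, -0.0307, 0.0464], 0.77)]
fresh_cells [([0.5313, -0.2185, 0.0417], 0.93)]
egg_cup_weight [([0.5146, 0.1148, 0.0238], 0.49), ([0.5529, -0.0297, 0.0419], 0.3)]
cake_ring_0 [([0.5636, -0.537, 0.0157], 0.71), ([0.6354, -0.4772, 0.0133], 0.71)]
dough_scraper [([0.7261, -0.3657, 0.0039], 0.9), ([0.5164, 0.116, 0.0256], 0.4)]
```

View pics/top0.png

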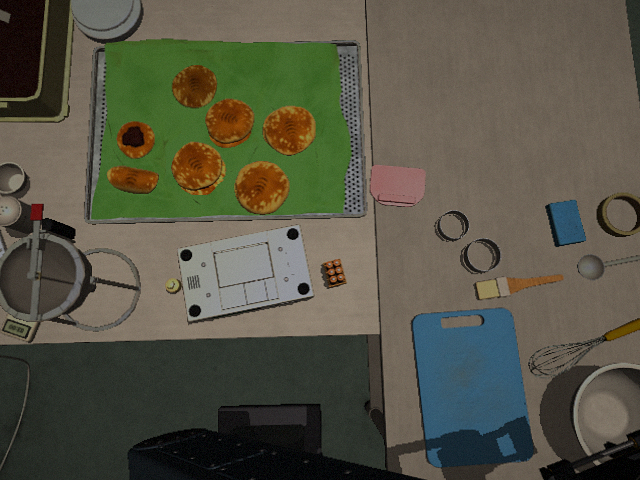

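View pics/scene0.png

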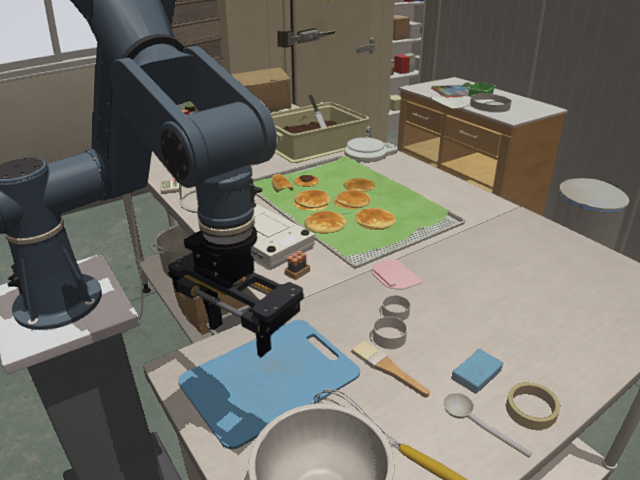

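The top picture shows the scale at about (246,273), with feet near (293,234), (305,289), (184,255) and (194,309). The weight is at (173,286), the cells are at (334,273), and faint seams show in the strip. I'll fit the pose to the feet and rectify the face.

```bash
cat > h.py <<'E'
import cv2, numpy as np
from scipy.optimize import least_squares
def proj(d,X):
    c=(d['R']@np.atleast_2d(X).T).T+d['t']; s=c[:,:2]/c[:,2:]; r2=(s**2).sum(1,keepdims=True)
    s=s*(1+d['k1']*r2); K=d['camera_matrix']; return s@K[:2,:2].T+K[:2,2]
def S2W(p,P):
    P=np.atleast_2d(P); c,s=np.cos(p[2]),np.sin(p[2]); return np.c_[p[0]+c*P[:,0]-s*P[:,1],p[1]+s*P[:,0]+c*P[:,1],P[:,2]]
E
python3 - <<'E'
from h import *
from rig import imaging
d=imaging.capture('top'); f=d['frame']; g=f.max(2)
m=(g<60).astype(np.uint8); n,l,st,ce=cv2.connectedComponentsWithStats(m)
px=[]
for q in [(293,234),(305,289),(184,255),(194,309)]:
    i=min(range(1,n),key=lambda i:np.hypot(*(ce[i]-q)) if 30<st[i,4]<400 else 1e9); px.append(ce[i]); print(ce[i],st[i])
px=np.array(px)
F=np.array([[58,-112,53],[-58,-112,53],[58,112,53],[-58,112,53]])/1e3
r=least_squares(lambda p:(proj(d,S2W(p,F))-px).ravel(),[.53,-.03,.1])
p=r.x; print(p,np.degrees(p[2]),r.fun); np.save('pose.npy',p)
print('strip mid',S2W(p,[[-.0445,0,.0445]]))
# rectified view: 0.35 mm/px; u: -y, v: -x
u,v=np.meshgrid(np.arange(800),np.arange(480))
P=np.c_[((240-v)*.35e-3).ravel(),((400-u)*.35e-3).ravel(),np.full(u.size,.046)]
q=proj(d,S2W(p,P)).astype(np.float32).reshape(480,800,2)
im=cv2.remap(f,q[...,0],q[...,1],cv2.INTER_CUBIC)
cv2.imwrite('pics/rect.png',im[...,::-1])
row=cv2.remap(f,q[...,0],q[...,1],cv2.INTER_LINEAR).mean(2)[240+100:240+160].mean(0)
yy=(400-np.arange(800))*.35
for k in range(220,580,6): print(round(yy[k]),round(row[k:k+6].mean(),1),end='; ')
E
```

```text
[292.24742268 233.59793814] [287 228  11  12  97]
[303.04854369 288.30097087] [298 283  11  12 103]
[185.74757282 254.93203883] [181 250  11  11 103]
[194.36697248 310.46788991] [189 305  12  12 109]
[ 0.53815955 -0.03672666  0.17386815] 9.961911100658972 [ 0.32445566 -0.19649592  0.38090045  0.05275671 -0.38420428 -0.12822113
 -0.31425083  0.22805521]
strip mid [[ 0.49433048 -0.04442487  0.0445    ]]
63 147.8; 61 139.0; 59 131.8; 57 141.3; 55 147.8; 52 146.5; 50 146.0; 48 146.7; 46 147.1; 44 146.6; 42 146.3; 40 146.8; 38 147.2; 36 146.5; 34 147.7; 31 148.1; 29 147.5; 27 147.3; 25 147.9; 23 148.0; 21 148.1; 19 147.6; 17 147.7; 15 147.9; 13 149.3; 10 140.8; 8 113.1; 6 122.6; 4 146.6; 2 148.1; 0 147.6; -2 147.8; -4 148.4; -6 148.8; -8 148.7; -10 148.4; -13 149.6; -15 149.6; -17 148.9; -19 149.3; -21 149.9; -23 149.1; -25 149.4; -27 149.3; -29 150.8; -31 150.6; -34 127.1; -36 116.5; -38 142.5; -40 150.6; -42 148.7; -44 148.4; -46 148.9; -48 149.0; -50 149.9; -52 150.1; -55 142.2; -57 132.7; -59 142.8; -61 149.8;
```

View pics/rect.png

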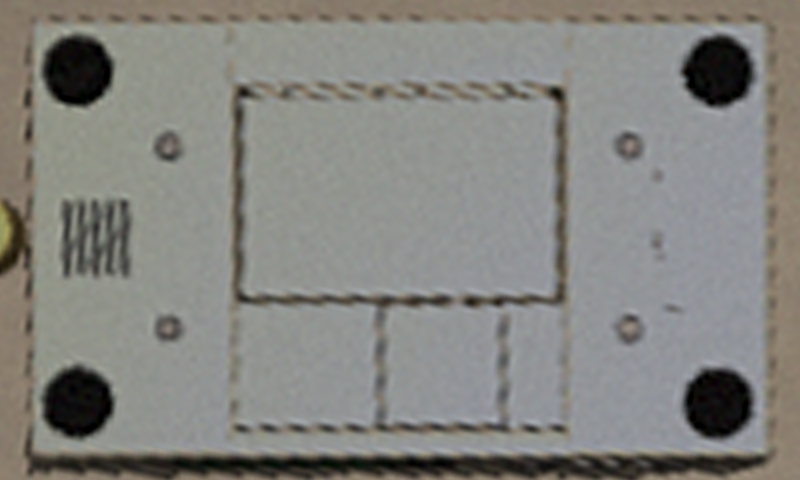

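The rectified view shows the hatch outline, with two seams in the strip at u≈380 and u≈503. That puts the catch centre at about y = -14 mm in the scale's frame. The closed fingertips (about 30 x 19 mm) fit on it.

```bash
cat > go.py <<'E'
# usage: go.py x y z(tip) in mm, scale frame -> shift & turn in tool axes
import sys; from h import *
from rig import bot
from scipy.spatial.transform import Rotation as Ro
p=np.load('pose.npy'); s=bot.read_state(); R=np.array(s['tcp_rot']); c,q=np.cos(p[2]),np.sin(p[2])
Rt=np.array([[c,q,0],[q,-c,0],[0,0,-1]])
T=S2W(p,[np.array(sys.argv[1:4],float)/1e3])[0]+[0,0,.017]
print('t',round(s['time_s'],2),'shift',(R.T@(T-s['position'])).round(4),'turn',Ro.from_matrix(R.T@Rt).as_rotvec(degrees=True).round(2),'F',np.round(s['force'],2),'open',round(s['opening'],2))
E
python3 go.py -46 -14.2 90
```

```text
t 1.05 shift [ 0.4485 -0.4068  0.1326] turn [-0.   -0.    9.22] F [ 0.94 -0.3   0.81] open 1.0
```

Units first: shifts go in shares of 0.5 m and turns go in shares of 120 degrees. So 0.24 m is 0.48, -0.218 m is -0.436.

Call:
play_rows:
  motion:
    - [[0.06,-0.054,0,0,0,0],[0.12,-0.108,0,0,0,0],[0.18,-0.164,0,0,0,0],[0.24,-0.218,0,0,0,0],[0.3,-0.272,0,0,0,0],[0.36,-0.326,0,0,0,0],[0.42,-0.38,0,0,0,0],[0.48,-0.436,0,0,0,0]]
  fingers: 0

```text
time_s: 1.72
position: [0.3611, -0.3041, 0.2398]
tcp_rot: [[0.945, 0.328, 0.001], [0.328, -0.945, -0.001], [0.0, 0.001, -1.0]]
force: [0.8, 0.5, 0.2]
opening: 0.477
grasp_force: 0.0
```

In the tool's units: 0.208 m is 0.416, -0.189 m is -0.378, 9.2 degrees is 0.0767.

Call:
play_rows:
  motion:
    - [[0.06,-0.054,0,0,0,0],[0.12,-0.108,0,0,0,0.0083],[0.18,-0.164,0,0,0,0.025],[0.24,-0.218,0,0,0,0.0417],[0.3,-0.272,0,0,0,0.0583],[0.36,-0.326,0.02,0,0,0.0767],[0.416,-0.378,0.04,0,0,0.0767],[0.416,-0.378,0.08,0,0,0.0767]]

```text
time_s: 2.38
position: [0.499, -0.0536, 0.2011]
tcp_rot: [[0.984, 0.18, 0.008], [0.18, -0.984, 0.0], [0.008, 0.001, -1.0]]
force: [0.2, -0.7, -0.5]
opening: 0.012
grasp_force: 0.0
```

```bash
python3 go.py -46 -14.2 60
```

```text
t 2.38 shift [-0.0055  0.0042  0.1241] turn [ 0.07 -0.44  0.38] F [ 0.2  -0.68 -0.54] open 0.01
```

In the tool's units: 0.115 m is 0.23, 0.07 m is 0.14.

Call:
play_rows:
  motion:
    - [[-0.004,0.004,0.07,0,0,0],[-0.006,0.006,0.14,0,0,0],[-0.008,0.008,0.19,0,0,0],[-0.008,0.008,0.22,0,0,0],[-0.008,0.008,0.23,0,0,0],[-0.008,0.008,0.23,0,0,0]]

```text
time_s: 2.88
position: [0.491, -0.0631, 0.0835]
tcp_rot: [[0.985, 0.173, -0.002], [0.173, -0.985, 0.001], [-0.002, -0.001, -1.0]]
force: [0.5, 0.0, 0.3]
opening: 0.008
grasp_force: 0.0
```

```bash
python3 go.py -46 -14.2 46; python3 - <<'E'
from h import *
from rig import imaging
for c in ['top','wrist']:
    d=imaging.capture(c); f=d['frame']; p=np.load('pose.npy')
    for y in (6.8,-35.2):
        a=proj(d,S2W(p,np.array([[-66,y,44.5],[-23,y,44.5]])/1e3)); print(c,a.round(0).tolist())
    if c=='wrist': cv2.imwrite('pics/w1.png',f[...,::-1])
    else: cv2.imwrite('pics/t1.png',cv2.resize(f[200:340,150:350,::-1],(800,560)))
E
```

```text
t 2.88 shift [ 0.005  -0.0036  0.0205] turn [-0.08  0.13  0.02] F [0.48 0.02 0.31] open 0.01
top [[247.0, 304.0], [243.0, 284.0]]
top [[267.0, 300.0], [264.0, 279.0]]
wrist [[263.0, 315.0], [260.0, 224.0]]
wrist [[354.0, 315.0], [357.0, 224.0]]
```

View pics/w1.png

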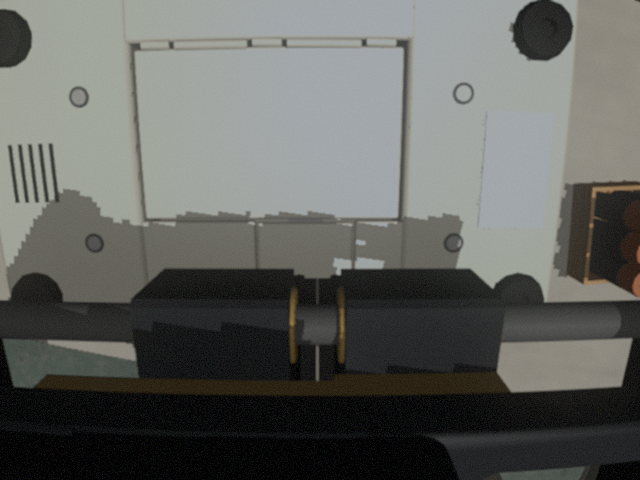

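The wrist picture shows the strip seams at columns ~256 and ~355 (row 235). That agrees to about 1 mm, with the tips a few mm right of the catch middle. I'll shift over, then touch down.

In the tool's units: 0.019 m is 0.038, 0.005 m is 0.01.

Call:
play_rows:
  motion:
    - [[0.008,-0.007,0,0,0,0],[0.01,-0.009,0.01,0,0,0],[0.01,-0.009,0.02,0,0,0],[0.01,-0.009,0.028,0,0,0],[0.01,-0.009,0.034,0,0,0],[0.01,-0.009,0.038,0,0,0],[0.01,-0.009,0.038,0,0,0]]

```text
time_s: 3.57
position: [0.4953, -0.0579, 0.065]
tcp_rot: [[0.985, 0.173, -0.001], [0.173, -0.985, 0.0], [-0.001, -0.001, -1.0]]
force: [0.1, 0.3, 0.4]
opening: 0.007
grasp_force: 0.0
```

```bash
python3 go.py -46 -13.5 44.5
```

```text
t 3.57 shift [-0.0001  0.      0.0035] turn [-0.03  0.06  0.02] F [0.14 0.32 0.41] open 0.01
```

In the tool's units: 0.0055 m is 0.011, 0.005 m is 0.01.

Call:
play_rows:
  motion:
    - [[0,0,0.002,0,0,0],[0,0,0.004,0,0,0],[0,0,0.006,0,0,0],[0,0,0.008,0,0,0],[0,0,0.01,0,0,0],[0,0,0.011,0,0,0],[0,0,0.011,0,0,0]]

```text
time_s: 4.15
position: [0.4957, -0.058, 0.0601]
tcp_rot: [[0.985, 0.173, 0.0], [0.173, -0.985, -0.0], [0.0, 0.0, -1.0]]
force: [0.0, -0.4, 0.8]
opening: 0.005
grasp_force: 0.9
```

In the tool's units: 0.002 m is 0.004, 0.0013 m is 0.0026.

Call:
play_rows:
  motion:
    - [[0,0,0.0014,0,0,0],[0,0,0.0026,0,0,0],[0,0,0.004,0,0,0],[0,0,0.004,0,0,0],[0,0,0.004,0,0,0]]

```text
time_s: 4.57
position: [0.4957, -0.058, 0.0581]
tcp_rot: [[0.985, 0.173, 0.0], [0.173, -0.985, -0.0], [0.0, 0.0, -1.0]]
force: [-1.7, 0.3, 3.4]
opening: 0.004
grasp_force: 1.7
```

In the tool's units: 0.001 m is 0.002, 0.0005 m is 0.001.

Call:
play_rows:
  motion:
    - [[0,0,0.001,0,0,0],[0,0,0.002,0,0,0],[0,0,0.002,0,0,0],[0,0,0.002,0,0,0]]

```text
time_s: 4.9
position: [0.4957, -0.0581, 0.0571]
tcp_rot: [[0.985, 0.173, 0.0], [0.173, -0.985, -0.0], [0.0, 0.0, -1.0]]
force: [-1.2, -1.4, 3.4]
opening: 0.006
grasp_force: 2.0
```

```bash
python3 go.py -46 -13.5 44.5; python3 - <<'E'
from h import *
from rig import imaging
f=imaging.capture('wrist')['frame']; cv2.imwrite('pics/w2.png',f[...,::-1])
E
```

```text
t 4.9 shift [-0.0005 -0.0002 -0.0044] turn [ 0.01 -0.01  0.02] F [-1.17 -1.39  3.44] open 0.01
```

View pics/w2.png

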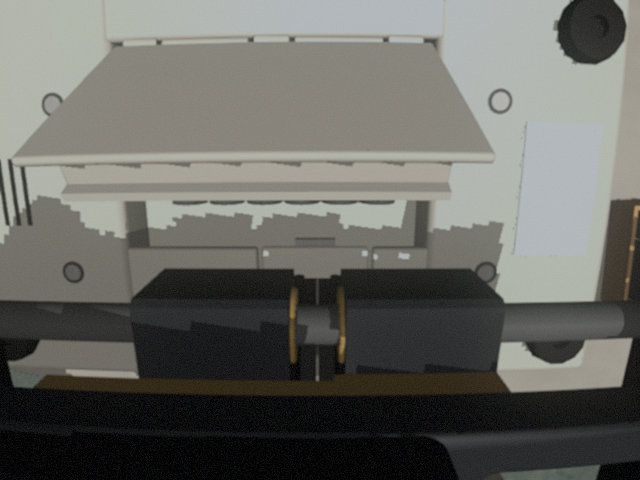

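The wrist picture shows the hatch sprung up, with its lip at row ~157 and the hook rail at row ~190. The catch is pressed in. Now I'll lift straight up, then centre on the hatch.

In the tool's units: -0.044 m is -0.088, -0.0135 m is -0.027.

Call:
play_rows:
  motion:
    - [[0,0,-0.008,0,0,0],[0,0,-0.028,0,0,0],[0,-0.006,-0.052,0,0,0],[0,-0.016,-0.072,0,0,0],[0,-0.027,-0.088,0,0,0],[0,-0.027,-0.088,0,0,0],[0,-0.027,-0.088,0,0,0]]

```text
time_s: 5.53
position: [0.4934, -0.0442, 0.1017]
tcp_rot: [[0.985, 0.174, 0.001], [0.174, -0.985, -0.0], [0.001, 0.001, -1.0]]
force: [-0.9, -0.0, 0.0]
opening: 0.004
grasp_force: 0.0
```

```bash
python3 go.py -5 0 84; python3 - <<'E'
from h import *
from rig import imaging
f=imaging.capture('scene')['frame']; cv2.imwrite('pics/s2.png',cv2.resize(f[150:300,200:400,::-1],(800,600)))
E
```

```text
t 5.53 shift [0.0403 0.0004 0.0007] turn [ 0.03 -0.06  0.07] F [-0.88 -0.03  0.01] open 0.0
```

View pics/s2.png

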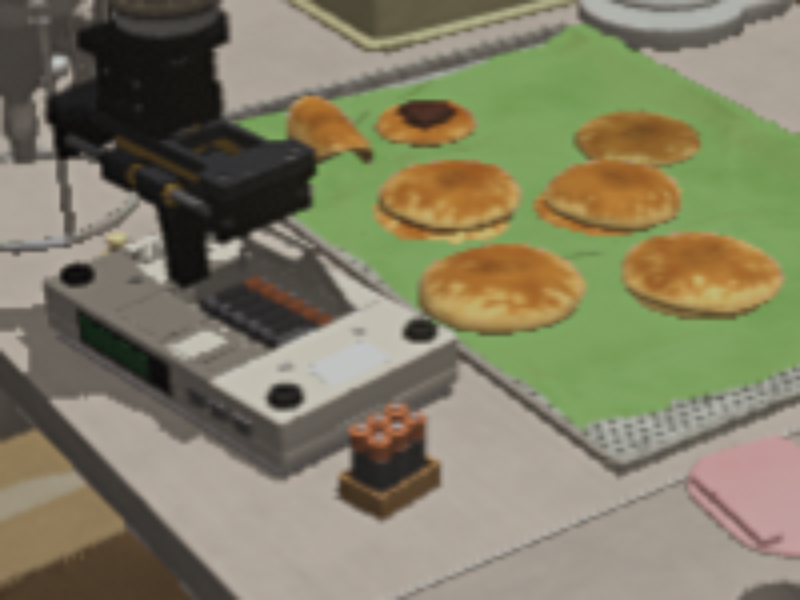

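The scene picture shows the hatch standing half open behind the fingers at around (300,250), with the cells exposed. I'll push gently along +x.

In the tool's units: 0.05 m is 0.1, 0.046 m is 0.092.

Call:
play_rows:
  motion:
    - [[0.02,0,0,0,0,0],[0.04,0,0,0,0,0],[0.056,0,0,0,0,0],[0.068,0,0,0,0,0],[0.076,0,0,0,0,0],[0.084,0,0,0,0,0],[0.092,0,0,0,0,0],[0.1,0,0,0,0,0]]

```text
time_s: 6.25
position: [0.5426, -0.0359, 0.1009]
tcp_rot: [[0.985, 0.173, -0.001], [0.173, -0.985, 0.0], [-0.001, -0.0, -1.0]]
force: [-0.6, -0.8, 0.3]
opening: 0.008
grasp_force: 0.1
```

In the tool's units: 0.032 m is 0.064, 0.008 m is 0.016.

Call:
play_rows:
  motion:
    - [[0.008,0,0,0,0,0],[0.016,0,0,0,0,0],[0.024,0,0,0,0,0],[0.032,0,0,0,0,0],[0.04,0,0,0,0,0],[0.048,0,0,0,0,0],[0.056,0,0,0,0,0],[0.064,0,0,0,0,0]]

```text
time_s: 6.92
position: [0.5745, -0.0304, 0.101]
tcp_rot: [[0.985, 0.173, -0.0], [0.173, -0.985, 0.0], [-0.0, -0.0, -1.0]]
force: [-0.7, -0.5, -0.5]
opening: 0.007
grasp_force: 0.0
```

```bash
python3 go.py 48 0 84; python3 - <<'E'
from h import *
from rig import imaging
f=imaging.capture('wrist')['frame']; cv2.imwrite('pics/w3.png',f[...,::-1])
E
```

```text
t 6.92 shift [ 0.0111 -0.0001  0.    ] turn [-0.    0.    0.02] F [-0.74 -0.46 -0.49] open 0.01
```

View pics/w3.png

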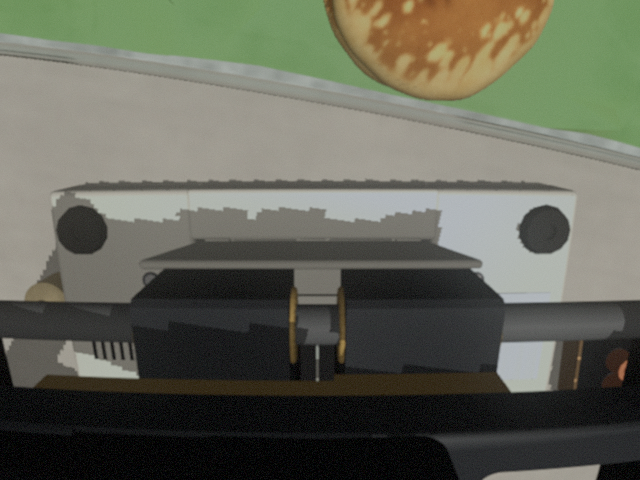

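The wrist picture shows the hatch lip at row ~263, near upright and resting against the fingers. I'll push on.

In the tool's units: 0.017 m is 0.034, 0.015 m is 0.03.

Call:
play_rows:
  motion:
    - [[0.006,0,0,0,0,0],[0.012,0,0,0,0,0],[0.018,0,0,0,0,0],[0.024,0,0,0,0,0],[0.03,0,0,0,0,0],[0.034,0,0,0,0,0],[0.034,0,0,0,0,0],[0.034,0,0,0,0,0]]

```text
time_s: 7.63
position: [0.5909, -0.0275, 0.101]
tcp_rot: [[0.985, 0.173, -0.0], [0.173, -0.985, 0.0], [-0.0, -0.0, -1.0]]
force: [0.6, 0.4, -0.5]
opening: 0.002
grasp_force: 0.0
```

```bash
python3 go.py 54 0 84; python3 - <<'E'
from h import *
from rig import imaging
f=imaging.capture('wrist')['frame']; cv2.imwrite('pics/w4.png',f[...,::-1])
E
```

```text
t 7.63 shift [ 0.0005 -0.      0.    ] turn [-0.    0.01  0.03] F [ 0.56  0.44 -0.5 ] open 0.0
```

View pics/w4.png

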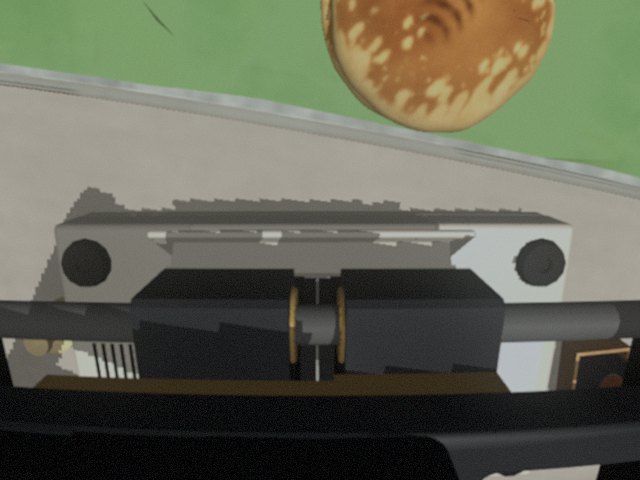

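The wrist picture shows the hatch past upright, with its lip at row ~236 and standing off the fingers. I'll draw back and up, then check.

In the tool's units: -0.11 m is -0.22, -0.06 m is -0.12.

Call:
play_rows:
  motion:
    - [[-0.02,0,0,0,0,0],[-0.06,0,0,0,0,0],[-0.11,0,-0.02,0,0,0],[-0.15,0,-0.06,0,0,0],[-0.18,0,-0.12,0,0,0],[-0.2,0,-0.18,0,0,0],[-0.2,0,-0.22,0,0,0],[-0.2,0,-0.22,0,0,0]]

```text
time_s: 8.35
position: [0.4941, -0.0457, 0.2152]
tcp_rot: [[0.985, 0.173, 0.008], [0.173, -0.985, -0.003], [0.008, 0.004, -1.0]]
force: [0.8, -0.3, 0.1]
opening: 0.004
grasp_force: 0.0
```

```bash
python3 go.py 54 0 84; python3 - <<'E'
from h import *
from rig import imaging,finder
p=np.load('pose.npy')
d=imaging.capture('wrist'); f=d['frame'].copy()
for th,col in ((2.1,(255,0,0)),(1.8,(0,0,255)),(1.05,(0,255,0))):
    P=[[51-72*np.cos(th),y,45+72*np.sin(th)] for y in (-55.5,55.5)]
    q=proj(d,S2W(p,np.array(P)/1e3)); print(th,q.round().tolist())
    for a in q: cv2.circle(f,tuple(int(v) for v in a),5,col,1)
cv2.imwrite('pics/w5.png',f[...,::-1])
imaging.capture('top')
for n in ['fresh_cells','egg_cup_weight','hatch_lip']: print(n,[(np.round(r['at'],4).tolist(),round(r['confidence'],2)) for r in finder.recognise('top',n)[:2]])
E
```

```text
t 8.35 shift [ 0.098  -0.0017  0.1149] turn [ 0.23 -0.44 -0.01] F [ 0.83 -0.28  0.05] open 0.0
2.1 [[415.0, 14.0], [214.0, 14.0]]
1.8 [[417.0, 48.0], [212.0, 48.0]]
1.05 [[411.0, 145.0], [218.0, 145.0]]
fresh_cells [([0.5282, -0.218, 0.0426], 0.61)]
egg_cup_weight []
hatch_lip [([0.6106, -0.0432, 0.0907], 0.84)]
```

View pics/w5.png

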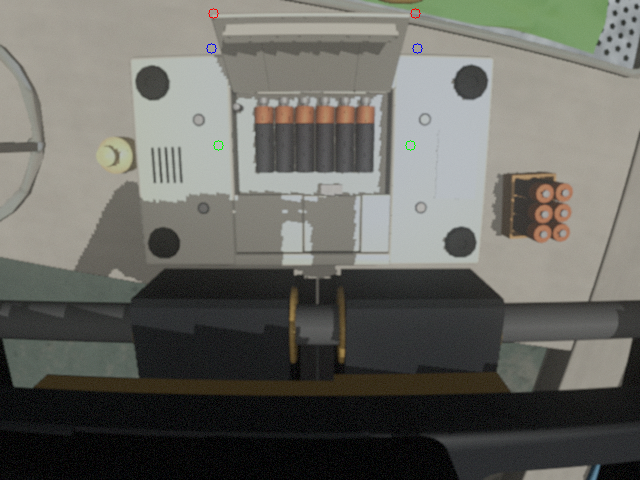

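The hatch lip is at row ~15, matching the 2.1 rad prediction. The cells are exposed, the weight and tray stand where they were, and the arm is clear. Handing in.

```bash
python3 -c "
from rig import bot
print(bot.hand_in())"
```

```text
the job is handed in; nothing more can be done
None
```

The catch was pressed in, the hatch now lies back open on its stop with the old cells in reach, and the job is handed in; I found the catch from its seams in the camera images and confirmed it by pressing, not by feeling along the strip.

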